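Snap the lid of the deli box shut

ROBOT

A 7-joint arm with a two-finger parallel gripper is mounted at the origin on the work surface. World frame = base frame: x ahead of the robot, y to its left, z up, the work surface at z = 0. Lengths are in m, angles in rad, forces in N, time in s.
With the tool pointing down it reaches from about 0.425 to 0.925 m from the base axis. Payload 6.8 kg.
Tool frame: the origin (TCP) lies at the very end of the fingers, on their centre line; the grasp point (between the pads) lies 19 mm behind it; z points along the fingers, x is the direction in which the jaws open and shut, and the axes are right-handed (so a half turn about z gives the same grasp; the last joint's range is limited). The gripper opens to 85 mm and grips with 20 to 120 N. Pads are 22 mm wide; open, the fingers measure 114 mm over their backs; the gripper's body (76 mm by 85 mm) begins 54 mm behind the grasp point. The pads swing forward as they close: fully open they stand 13 mm farther back than shut.
Start: joints at [-1.319, 0.477, 0.022, 1.555, -0.011, 1.109, -0.083], TCP at [0.238, 0.632, 0.231] pointing down, gripper open.
Joint ranges: [-2.96, 2.96], [-0.34, 2.1], [-1.41, 1.46], [0.24, 2.44], [-1.37, 4.51], [0.17, 1.92], [-2.96, 2.96]. Speed limits (rad/s): [2.39, 2.39, 3.14, 3.14, 3.14, 3.14, 3.14].

INTERFACE

Orientations are given as a rotation vector (axis times angle).
In Python, from bench import r, grab_frame gives the robot as it stands. The module is installed in compiled form; this text tells all that it offers.
- The arm moves only by the tool send_rows, never from a script. Its argument "series" is a list of rows, each a list of 2 entries, a list of its own where there are three numbers: the shift along the tool's x, y, z in m, then the turn, a rotation vector about the tool's x, y, z in units of 5 degrees (1.0 is 5 degrees). A call has 1 to 20 rows; each row shifts and turns the commanded pose from where the row before left it, along the tool's axes as they then stand; what a row does not reach is not made up. A row lasts 1/8 s, in which the tool goes at most 62.5 mm and 10.7 degrees, less where a joint would pass 70% of its speed; a pose out of reach is approached as far as the arm can. A call is refused whole if a number of a shift passes 0.0625 or a number of a turn 1, either way. A call with a gripper value outside its range is refused whole. "fingers" is the closure in counts, from 0 (fully open) to 255 (shut), set as the call begins (left out, the last holds). The fingers move at their own pace and stop on an object; "grip_force" is the grip in N (left out, the last holds). Time passes only in rows, so rows that do not move let the fingers close. It gives the time, the measured TCP pose, the force and the opening at its end, in the units of the state.
- r.get_obs(): the state, without advancing time (a new reading comes with each control period).
- grab_frame(name): name is "side" or "top"; returns a dict with "frame" (420x560x3 uint8, red, green, blue), "fx", "fy", "cx", "cy" (pixels), "origin" and "rotation" of the camera in the world. Camera axes: x right, y down, z forward; pixel columns grow to the right and rows downward; lengths in m; the calibration is good to about 2 mm. A picture is of the moment at which its call begins. There is no depth.
- r.hand_in(): hands the job in, once; it reports no verdict.
The state is a dict: "clock": time; "joints": joint angles; "qvel": joint speeds; "tau": joint torques, N m; "tcp_pos": TCP position; "orientation": TCP orientation; "contact_force": force on the tool from outside, world axes, zero at the start; "moment": the same for the moment, N m; "grip_width": finger opening in m.
Only numpy, scipy, OpenCV 4.12 (cv2) and the standard library are available. Lean on these libraries where they do the work, as an engineer would, in place of code of your own. Each camera call takes 0.05 s, during which the arm holds its last target.

TASK

The crimson lid has been laid on the white food box, but three or all four of its corners are still sprung up. Press the lid down with your fingertips, going round corner by corner, until all four corners have clicked shut and stay down. Only press: do not pick up, tip, shove or crush the box, and leave the blue-lidded box and everything else on the counter where it stands.

Things in the scene. Friction and masses are not known exactly. Their poses are not given: they have to be found in the camera images.
- food_box: The loose, filled white food box with the crimson lid, 0.7 to 1.2 kg, standing on the counter. Lid 200 x 150 mm, tub foot 176 x 126 mm. Origin at the centre of its underside; x along the 200 mm length, y along the 150 mm width, z up. The top of the shut lid rim is 84 mm above the origin.
- lid_middle (a point): Middle of food_box's lid, level with the shut rim, over a panel recessed 5 to 7 mm: pressing there does nothing. The rim is 14 mm wide along the lid's outline. The middle 16 mm of each side is seated already; each corner section between them springs up alone, hinged on the slanting line joining two mid-sides. Each corner has a flat round pad, 36 mm across, level with the rim, centred at x +-82, y +-57 mm.
- corner1 (a joint): How far food_box's corner at (-x, +y) is sprung up, rad: 0 = shut, about 0.22 = sprung up, its pad then some 7 mm higher and sloping 0.22 rad up towards the corner. It snaps: pressed at its pad point it resists with 7 to 10 N, most at first, gives way half-way (about 4 mm down), then clicks shut and stays; let go earlier, it springs back up.
- corner2 (a joint): The same for the corner at (+x, +y).
- corner3 (a joint): The same for the corner at (+x, -y); at some starts this corner is already shut.
- corner4 (a joint): The same for the corner at (-x, -y).
- pad1 (a point): Point on top of the corner1 pad, at (-84, +59) mm in food_box's x and y, where to press; it moves with the corner, and lies 84 mm above the underside of the box when shut, about 7 mm higher when sprung up.
- pad2 (a point): The same on corner2, at (+84, +59) mm.
- pad3 (a point): The same on corner3, at (+84, -59) mm.
- pad4 (a point): The same on corner4, at (-84, -59) mm.
- blue_box: A loose box of the same make and size with a blue lid, already shut; leave it alone. Origin at the centre of its underside; height 84 mm.
- jar: Loose clip-top glass jar of gherkins, 86 mm across, 131 mm tall; origin at the centre of its underside. Bystander.
- pepper_mill: Loose dark wooden pepper mill, 54 mm across, 125 mm tall; origin at the centre of its underside. Bystander.
- ramekin: Loose white ceramic bowl, 76 mm across, 42 mm tall; origin at the centre of its underside. Bystander.
- label_roll: Loose roll of paper labels standing on end, 68 mm across, 45 mm tall; origin at the centre of its underside. Bystander.
- spoon: Loose steel spoon, 220 mm long, lying flat along its x axis. Bystander.
- tongs: Loose steel serving tongs with crimson tips, 236 mm long, 12 mm high, lying flat along their x axis. Bystander.
Mind the look-alikes: they are no part of the job. There is more than one size of the food_box; the job needs the larger.

How it is judged:
At the end, for the whole second after the job is handed in: All four lid corners are shut (each joint below 0.04 rad of 0.22) and stay so; the box stands flat on the counter (tilt below 0.03 rad), at rest, within 30 mm of where it was (value of joint each of corner1, corner2, corner3, corner4 below 0.04 rad and height (world z) of food_box below 0.005 m and angle between food_box's own z axis and vertical below 0.03 rad and distance of food_box from where it was at the start of the episode below 0.03 m and linear speed of food_box below 0.01 m/s); the robot touches nothing.
It fails at once if the food box is lifted (over 12 mm) or tipped (over 0.15 rad) (height (world z) of food_box above 0.012 m or angle between food_box's own z axis and vertical above 0.15 rad).
It fails at once if the food box is shoved more than 40 mm along the counter (distance of food_box from where it was at the start of the episode above 0.04 m).
It fails at once if the food box is crushed (over 80 N) (contact force between any of the fingers, the arm and food_box above 80 N).
It fails at once if a bystander is moved by more than 30 mm (distance of any of blue_box, jar, pepper_mill, ramekin, label_roll, spoon, tongs from where it was at the start of the episode above 0.03 m).
It also fails if it takes over 56 s, if anything falls off the work surface, if the arm or the gripper's body presses on something with over 40 N, if the wrist force passes 120 N, or if a joint passes its speed limit or range.

## Working session

There is one attempt and no reset: what is moved stays moved. The work goes in short steps, Python scripts to look and compute and a tool call to move; the robot and the scene stay as the last step left them, time stands still between calls to the robot, and variables do not carry over. Pictures are saved under pics/ and viewed, and the job is handed in when it is done.

Besides the shell and the picture viewer there is one more tool, called after "Request:" as name([rows], argument=value, ...), one row to a line, values as JSON. send_rows: Moves the arm, as the interface text tells. Its arguments: {"type":"object","properties":{"series":{"type":"array"},"fingers":{"type":"number"},"grip_force":{"type":"number"}},"required":["series"]}

```bash
mkdir -p pics; python3 - <<'E'
from bench import r, grab_frame
import cv2,pickle
for n in("side","top"):
    f=grab_frame(n); pickle.dump(f,open(n+".pkl","wb")); cv2.imwrite(f"pics/{n}0.png",f["frame"][:,:,::-1])
    print(n,f["fx"],f["fy"],f["cx"],f["cy"],f["origin"],f["rotation"])
print(r.get_obs())
E
```

```text
side 540.7658017482871 540.7658017482871 279.8857379525622 207.16791017167725 [ 0.120551   -1.21257112  0.98756964] [-2.16844876  0.35170308 -0.19927338]
top 499.72118509454975 499.72118509454975 286.18750117143713 221.76275099788546 [ 0.45685128 -0.00303688  1.42633003] [-2.17000313  2.22186311 -0.07999276]
{'clock': 0.1, 'joints': array([-1.31909701,  0.47770277,  0.02232644,  1.55632921, -0.0115194 ,
        1.1093148 , -0.0830733 ]), 'qvel': array([-2.30675373e-03, -2.15374950e-03,  2.04202129e-03, -2.50004035e-03,
        5.08575151e-05, -9.24251660e-04, -7.92921294e-04]), 'tau': array([ 4.47939907e-03, -5.97757745e+01,  1.61386080e+00, -2.81954598e+01,
        1.29517395e-02,  4.94228050e-03,  5.12510678e-05]), 'tcp_pos': array([0.23746745, 0.6312861 , 0.23044233]), 'orientation': array([ 2.58220509e+00,  1.78760484e+00, -2.01380220e-03]), 'contact_force': array([ 0.21572058, -0.74567033,  0.07912493]), 'moment': array([ 0.00230608, -0.04443286,  0.00057675]), 'grip_width': 0.08536067170541876}
```

View pics/side0.png

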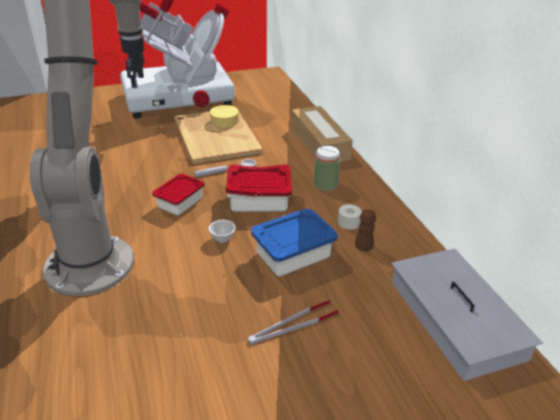

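View pics/top0.png

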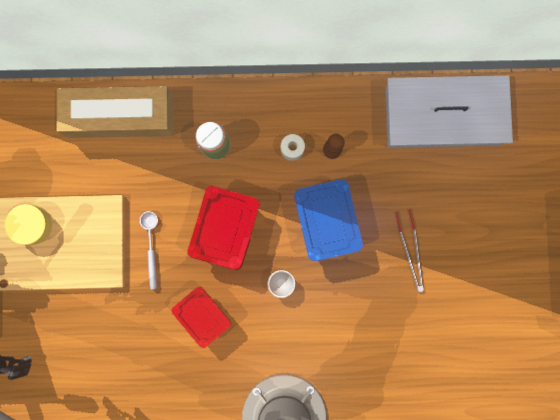

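```bash
python3 - <<'E'
import pickle,cv2,numpy as np
t=pickle.load(open("top.pkl","rb"))["frame"][:,:,::-1];s=pickle.load(open("side.pkl","rb"))["frame"][:,:,::-1]
cv2.imwrite("pics/tz.png",cv2.resize(t[175:280,175:275],(600,600*105//100-30),interpolation=cv2.INTER_CUBIC)) 
cv2.imwrite("pics/sz.png",cv2.resize(s[155:220,215:305],None,fx=8,fy=8,interpolation=cv2.INTER_CUBIC))
E
```

```text
(no output)
```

View pics/tz.png

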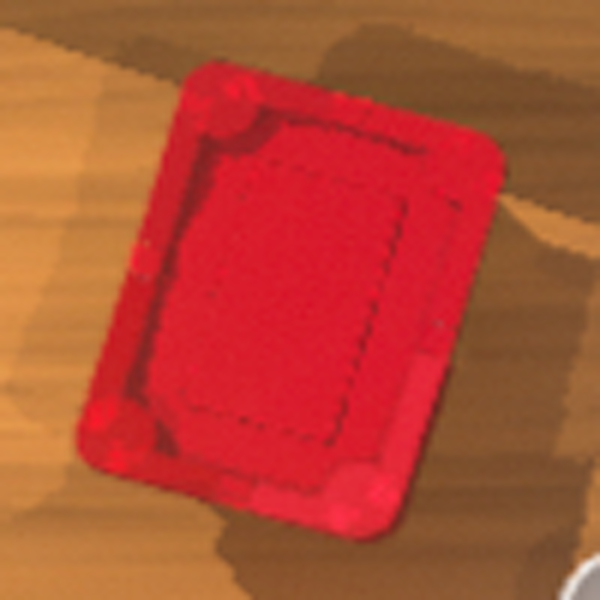

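View pics/sz.png

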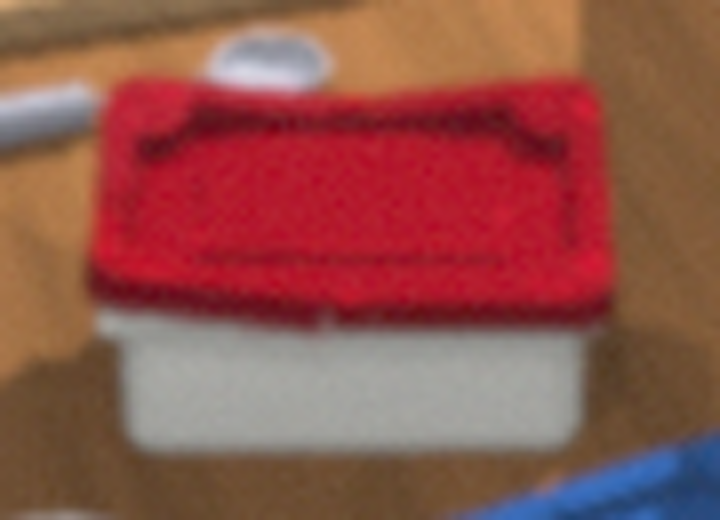

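```bash
cat > h.py <<'E'
import numpy as np,cv2,pickle
from scipy.spatial.transform import Rotation as R
def ray(f,uv,z):
    uv=np.atleast_2d(uv).astype(float)
    d=np.c_[(uv[:,0]-f["cx"])/f["fx"],(uv[:,1]-f["cy"])/f["fy"],np.ones(len(uv))]
    d=d@R.from_rotvec(f["rotation"]).as_matrix().T
    o=np.array(f["origin"]); return o+d*((z-o[2])/d[:,2])[:,None]
def proj(f,p):
    q=(np.atleast_2d(p)-f["origin"])@R.from_rotvec(f["rotation"]).as_matrix()
    return np.c_[f["cx"]+f["fx"]*q[:,0]/q[:,2],f["cy"]+f["fy"]*q[:,1]/q[:,2]]
E
python3 - <<'E'
from h import *
f=pickle.load(open("top.pkl","rb"))
im=f["frame"].astype(int)
m=((im[:,:,0]>120)&(im[:,:,1]<70)&(im[:,:,2]<80)).astype(np.uint8)
c,_=cv2.findContours(m,cv2.RETR_EXTERNAL,cv2.CHAIN_APPROX_NONE)
c=max(c,key=cv2.contourArea)[:,0,:]
w=ray(f,c,0.087)[:,:2]
rect=cv2.minAreaRect((w*1000).astype(np.float32));print(rect)
b=cv2.boxPoints(rect)/1000;print(b)
print(proj(f,np.c_[b,[.087]*4]))
# side mask check
s=pickle.load(open("side.pkl","rb"))
ctr=np.array(rect[0])/1000
L=[b[(i+1)%4]-b[i] for i in range(2)]; L=sorted(L,key=np.linalg.norm); y,x=[l/np.linalg.norm(l) for l in L]
print("x",x,"y",y,np.degrees(np.arctan2(x[1],x[0])))
P=np.array([np.r_[ctr+a*x*.084+d*y*.059,.087] for a in(-1,1) for d in (-1,1)]);print(P)
B=np.array([np.r_[ctr+a*x*.1+d*y*.075,.084] for a,d in((-1,-1),(-1,1),(1,1),(1,-1))])
for n,g in(("t",f),("s",s)):
    A=cv2.resize(g["frame"][:,:,::-1],None,fx=6,fy=6,interpolation=cv2.INTER_CUBIC)
    for p in proj(g,P): cv2.circle(A,tuple(((p+.5)*6).astype(int)),4,(0,255,0),-1)
    cv2.polylines(A,[((proj(g,B)+.5)*6).astype(np.int32)],True,(255,255,0),1)
    q=(proj(g,P).mean(0)*6).astype(int)
    cv2.imwrite(f"pics/{n}_o.png",A[q[1]-290:q[1]+290,q[0]-350:q[0]+350])
E
```

```text
((526.7832641601562, 147.99244689941406), (153.76083374023438, 203.41476440429688), 73.18516540527344)
[[0.40718448 0.10382095]
 [0.6019022  0.0449772 ]
 [0.6463821  0.19216394]
 [0.45166436 0.25100768]]
[[241.01648415 271.99332203]
 [261.56216014 198.82328801]
 [206.54982127 183.62727413]
 [185.4982088  256.60623903]]
x [ 0.9572447 -0.2892796] y [0.2892798 0.9572446] -16.814833
[[0.42930721 0.1158145  0.087     ]
 [0.46344222 0.22876937 0.087     ]
 [0.59012431 0.06721553 0.087     ]
 [0.62425932 0.18017039 0.087     ]]
```

View pics/t_o.png

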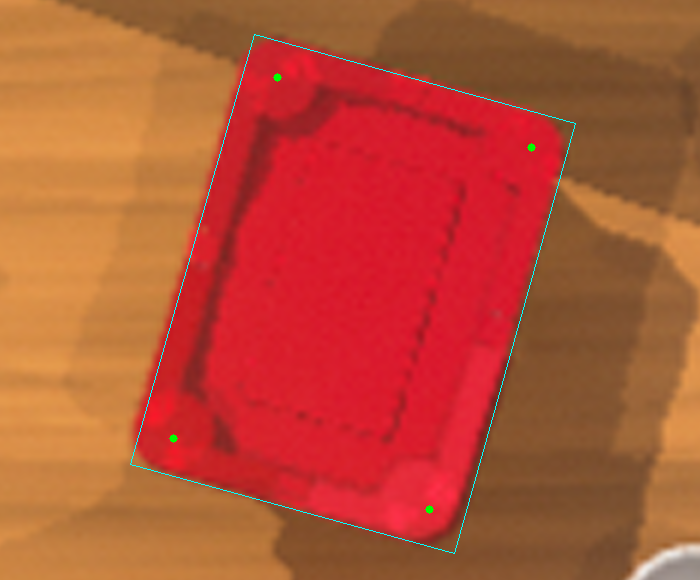

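View pics/s_o.png

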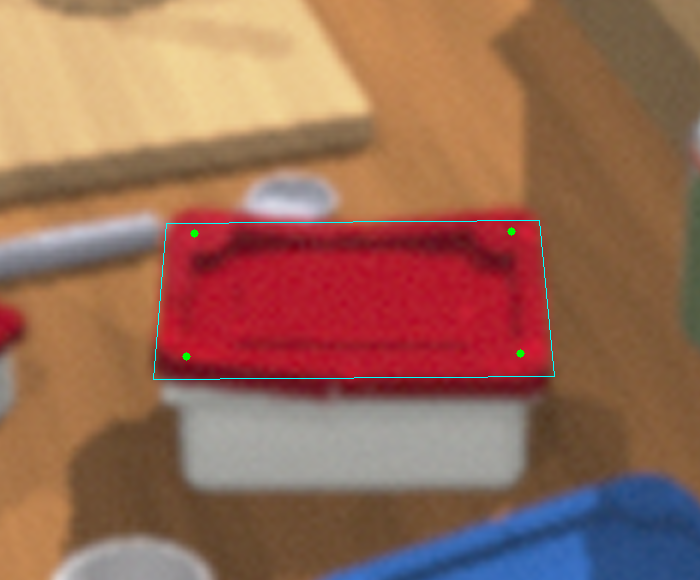

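```bash
cat > g.py <<'E'
from h import *
from bench import r
ctr=np.array([.5268,.1480]);x=np.array([.9572,-.2893]);y=np.array([.2893,.9572])
def pad(i,z,a=.082,b=.057):
    sx,sy={1:(-1,1),2:(1,1),3:(1,-1),4:(-1,-1)}[i]
    return np.r_[ctr+sx*a*x+sy*b*y,z]
def st(*targets):
    o=r.get_obs();M=R.from_rotvec(o["orientation"]).as_matrix()
    print("t",o["clock"],"tcp",o["tcp_pos"].round(4),"F",o["contact_force"].round(2),"w",o["grip_width"],"j",o["joints"].round(2))
    print(M.round(4))
    for t in targets: print(t.round(4),"shift",(M.T@(t-o["tcp_pos"])).round(4))
E
python3 -c "
from g import *
st(pad(1,.13))"
```

```text
t 0.1 tcp [0.2375 0.6313 0.2304] F [ 0.22 -0.75  0.08] w 0.08536067170541876 j [-1.32  0.48  0.02  1.56 -0.01  1.11 -0.08]
[[ 3.52e-01  9.36e-01 -5.00e-04]
 [ 9.36e-01 -3.52e-01 -1.60e-03]
 [-1.60e-03  1.00e-04 -1.00e+00]]
[0.4648 0.2263 0.13  ] shift [-0.2989  0.3553  0.101 ]
```

Request:
send_rows([
  [[-0.025, 0.0296, 0], [0, 0, 0]],
  [[-0.025, 0.0296, 0], [0, 0, 0]],
  [[-0.025, 0.0296, 0], [0, 0, 0]],
  [[-0.025, 0.0296, 0], [0, 0, 0]],
  [[-0.025, 0.0296, 0], [0, 0, 0]],
  [[-0.025, 0.0296, 0], [0, 0, 0]],
  [[-0.025, 0.0296, 0], [0, 0, 0]],
  [[-0.025, 0.0296, 0], [0, 0, 0]],
  [[-0.025, 0.0296, 0], [0, 0, 0]],
  [[-0.025, 0.0296, 0], [0, 0, 0]],
  [[-0.025, 0.0296, 0], [0, 0, 0]],
  [[-0.024, 0.0296, 0], [0, 0, 0]],
  [[0, 0, 0.025], [0, 0, 0]],
  [[0, 0, 0.025], [0, 0, 0]],
  [[0, 0, 0.025], [0, 0, 0]],
  [[0, 0, 0.013], [0, 0, 0]],
  [[0, 0, 0], [0, 0, 0]],
  [[0, 0, 0], [0, 0, 0]],
], fingers=255, grip_force=40)

```text
clock: 2.35
tcp_pos: [0.4654, 0.2272, 0.1441]
orientation: [2.583, 1.788, 0.002]
contact_force: [0.2, 1.3, 0.2]
grip_width: -0.0
```

```bash
python3 -c "
from g import *
from bench import grab_frame
st(pad(1,.1))
f=grab_frame('side');cv2.imwrite('pics/s1.png',cv2.resize(f['frame'][110:240,180:340,::-1],None,fx=4.5,fy=4.5,interpolation=2))
f=grab_frame('top');cv2.imwrite('pics/t1.png',cv2.resize(f['frame'][150:290,150:300,::-1],None,fx=4,fy=4,interpolation=2))
st()"
```

```text
t 2.35 tcp [0.4654 0.2272 0.1441] F [0.23 1.28 0.19] w -1.778558243984198e-05 j [-0.73  0.33  0.19  2.02 -0.08  0.79  0.72]
[[ 3.521e-01  9.360e-01  1.000e-03]
 [ 9.360e-01 -3.521e-01  7.000e-04]
 [ 1.000e-03  7.000e-04 -1.000e+00]]
[0.4648 0.2263 0.1   ] shift [-0.0011 -0.0002  0.0441]
t 2.45 tcp [0.4654 0.2272 0.1442] F [-0.04 -0.66 -1.09] w 0.00013326028262995759 j [-0.73  0.33  0.19  2.02 -0.08  0.79  0.72]
[[ 0.3521  0.9359  0.0014]
 [ 0.9359 -0.3521  0.0011]
 [ 0.0015  0.001  -1.    ]]
```

View pics/s1.png

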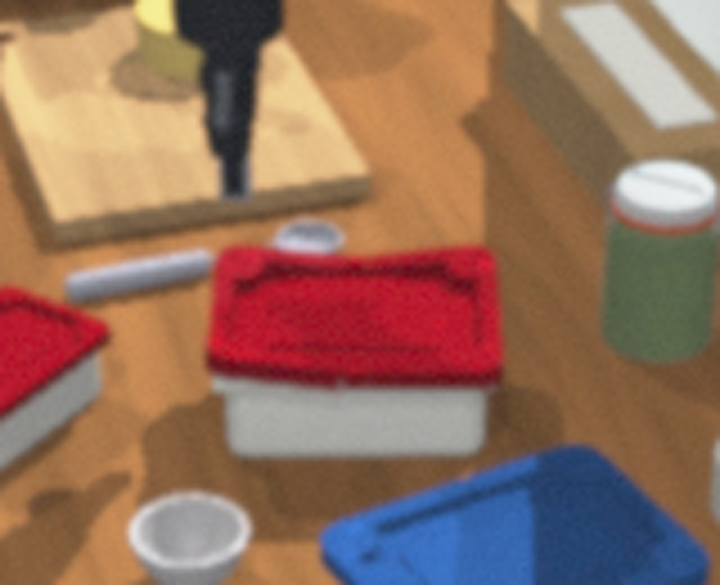

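View pics/t1.png

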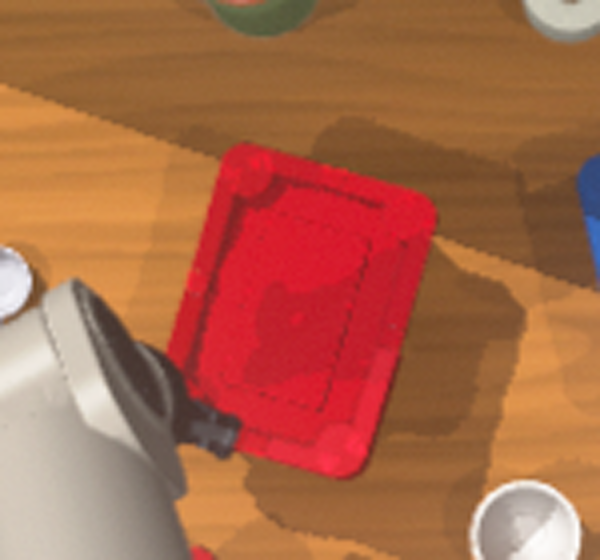

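The tip hangs above pad1 as intended (side zoom: tip 235,195; pad 235,262). I'll go down slowly.

Request:
send_rows([
  [[-0.001, 0, 0.02], [0, 0, 0]],
  [[0, 0, 0.02], [0, 0, 0]],
  [[0, 0, 0.01], [0, 0, 0]],
  [[0, 0, 0.002], [0, 0, 0]],
  [[0, 0, 0.002], [0, 0, 0]],
  [[0, 0, 0], [0, 0, 0]],
])

```text
clock: 3.2
tcp_pos: [0.4645, 0.2265, 0.0903]
orientation: [-2.582, -1.788, -0.001]
contact_force: [-2.4, -0.2, 5.1]
grip_width: 0.0003
```

Request:
send_rows([
  [[0, 0, 0.001], [0, 0, 0]],
  [[0, 0, 0.001], [0, 0, 0]],
  [[0, 0, 0], [0, 0, 0]],
])

```text
clock: 3.58
tcp_pos: [0.4649, 0.2263, 0.0879]
orientation: [2.583, 1.788, 0.002]
contact_force: [-0.4, 0.6, 1.2]
grip_width: 0.0
```

Request:
send_rows([
  [[0, 0, 0.001], [0, 0, 0]],
  [[0, 0, 0.001], [0, 0, 0]],
  [[0, 0, 0], [0, 0, 0]],
])

```text
clock: 3.95
tcp_pos: [0.4644, 0.2258, 0.0851]
orientation: [2.583, 1.788, -0.001]
contact_force: [-0.6, 0.3, -0.5]
grip_width: 0.0001
```

Request:
send_rows([
  [[0, 0, 0.001], [0, 0, 0]],
  [[0, 0, 0.001], [0, 0, 0]],
  [[0, 0, 0], [0, 0, 0]],
])

```text
clock: 4.32
tcp_pos: [0.4646, 0.2259, 0.0838]
orientation: [-2.583, -1.788, -0.0]
contact_force: [-2.6, -0.5, 5.3]
grip_width: 0.0002
```

Request:
send_rows([
  [[0, 0, 0.001], [0, 0, 0]],
  [[0, 0, 0], [0, 0, 0]],
])

```text
clock: 4.58
tcp_pos: [0.4646, 0.226, 0.0836]
orientation: [-2.583, -1.788, -0.001]
contact_force: [-4.5, -3.0, 15.2]
grip_width: 0.0003
```

Request:
send_rows([
  [[0, 0, 0.001], [0, 0, 0]],
  [[0, 0, 0], [0, 0, 0]],
])

```text
clock: 4.82
tcp_pos: [0.4647, 0.2261, 0.0833]
orientation: [-2.583, -1.787, -0.001]
contact_force: [-8.4, -3.4, 24.0]
grip_width: 0.0001
```

Request:
send_rows([
  [[0, 0, -0.03], [0, 0, 0]],
  [[0.0014, 0.0205, 0], [0, 0, 0]],
  [[0.0014, 0.0205, 0], [0, 0, 0]],
  [[0.0014, 0.0205, 0], [0, 0, 0]],
  [[0.0014, 0.0205, 0], [0, 0, 0]],
  [[0.0014, 0.0205, 0], [0, 0, 0]],
  [[0.0014, 0.0205, 0], [0, 0, 0]],
  [[0.0013, 0.0205, 0], [0, 0, 0]],
  [[0.0013, 0.0205, 0], [0, 0, 0]],
  [[0, 0, 0], [0, 0, 0]],
  [[0, 0, 0], [0, 0, 0]],
])

```text
clock: 6.2
tcp_pos: [0.6212, 0.1783, 0.1104]
orientation: [-2.583, -1.787, 0.003]
contact_force: [0.6, 0.5, 0.6]
grip_width: -0.0001
```

```bash
python3 -c "
from g import *
from bench import grab_frame
st(pad(2,.093))
f=grab_frame('side');cv2.imwrite('pics/s2.png',cv2.resize(f['frame'][140:240,190:330,::-1],None,fx=5,fy=5,interpolation=2))
f=grab_frame('top');cv2.imwrite('pics/t2.png',cv2.resize(f['frame'][150:290,150:300,::-1],None,fx=4,fy=4,interpolation=2))
"
```

```text
t 6.2 tcp [0.6212 0.1783 0.1104] F [0.57 0.49 0.56] w -7.152372916850264e-05 j [-0.52  0.56  0.19  1.74 -0.14  0.85  0.95]
[[ 3.523e-01  9.359e-01 -1.800e-03]
 [ 9.359e-01 -3.523e-01 -4.000e-04]
 [-1.000e-03 -1.500e-03 -1.000e+00]]
[0.6218 0.1788 0.093 ] shift [0.0007 0.0003 0.0174]
```

View pics/s2.png

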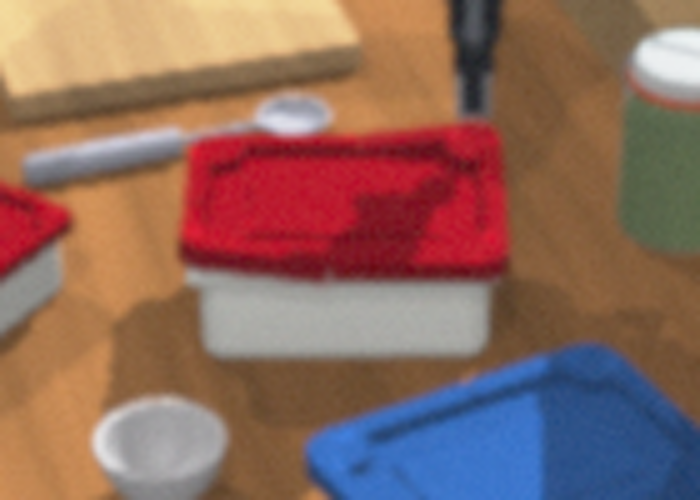

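View pics/t2.png

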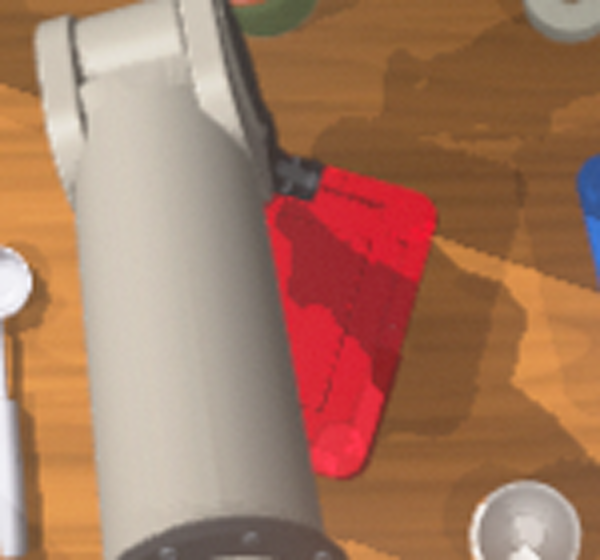

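The side view shows corner1 now down (back-left, 200,140), corner2 still up (485,130), and the finger above it. I'll press corner2 with the same sequence.

Request:
send_rows([
  [[0, 0, 0.015], [0, 0, 0]],
  [[0, 0, 0.003], [0, 0, 0]],
  [[0, 0, 0.002], [0, 0, 0]],
  [[0, 0, 0], [0, 0, 0]],
])

```text
clock: 6.8
tcp_pos: [0.6207, 0.1787, 0.0914]
orientation: [-2.582, -1.788, 0.003]
contact_force: [-4.5, -0.0, 5.9]
grip_width: -0.0004
```

Request:
send_rows([
  [[0, 0, 0.001], [0, 0, 0]],
  [[0, 0, 0.001], [0, 0, 0]],
  [[0, 0, 0.001], [0, 0, 0]],
  [[0, 0, 0], [0, 0, 0]],
])

```text
clock: 7.3
tcp_pos: [0.6218, 0.1787, 0.0883]
orientation: [-2.583, -1.788, -0.0]
contact_force: [0.3, 0.0, 1.0]
grip_width: 0.0003
```

Request:
send_rows([
  [[0, 0, 0.001], [0, 0, 0]],
  [[0, 0, 0.001], [0, 0, 0]],
  [[0, 0, 0.001], [0, 0, 0]],
  [[0, 0, 0], [0, 0, 0]],
])

```text
clock: 7.8
tcp_pos: [0.6218, 0.1783, 0.0851]
orientation: [2.583, 1.788, -0.0]
contact_force: [0.1, 0.7, 0.4]
grip_width: 0.0001
```

Request:
send_rows([
  [[0, 0, 0.001], [0, 0, 0]],
  [[0, 0, 0], [0, 0, 0]],
])

```text
clock: 8.05
tcp_pos: [0.6218, 0.1785, 0.0842]
orientation: [-2.583, -1.788, 0.0]
contact_force: [0.0, -0.1, 0.8]
grip_width: 0.0002
```

Request:
send_rows([
  [[0, 0, 0.001], [0, 0, 0]],
  [[0, 0, 0.001], [0, 0, 0]],
  [[0, 0, 0], [0, 0, 0]],
])

```text
clock: 8.43
tcp_pos: [0.622, 0.1785, 0.0837]
orientation: [-2.583, -1.788, -0.001]
contact_force: [-3.4, -0.9, 11.0]
grip_width: -0.0
```

Request:
send_rows([
  [[0, 0, 0.001], [0, 0, 0]],
  [[0, 0, 0], [0, 0, 0]],
])

```text
clock: 8.68
tcp_pos: [0.622, 0.1786, 0.0836]
orientation: [-2.583, -1.788, -0.001]
contact_force: [-6.9, -2.1, 16.6]
grip_width: 0.0001
```

Request:
send_rows([
  [[0, 0, -0.03], [0, 0, 0]],
  [[-0.019, 0.0012, 0], [0, 0, 0]],
  [[-0.019, 0.0012, 0], [0, 0, 0]],
  [[-0.019, 0.0012, 0], [0, 0, 0]],
  [[-0.019, 0.0012, 0], [0, 0, 0]],
  [[-0.019, 0.0012, 0], [0, 0, 0]],
  [[-0.019, 0.0012, 0], [0, 0, 0]],
  [[0, 0, 0], [0, 0, 0]],
  [[0, 0, 0], [0, 0, 0]],
])

```text
clock: 9.8
tcp_pos: [0.5887, 0.07, 0.1114]
orientation: [-2.582, -1.789, -0.001]
contact_force: [-0.2, -0.2, 0.6]
grip_width: 0.0002
```

```bash
python3 -c "
from g import *
from bench import grab_frame
st(pad(3,.09))
f=grab_frame('side');cv2.imwrite('pics/s3.png',cv2.resize(f['frame'][140:240,190:330,::-1],None,fx=5,fy=5,interpolation=2))
f=grab_frame('top');cv2.imwrite('pics/t3.png',cv2.resize(f['frame'][150:290,150:300,::-1],None,fx=4,fy=4,interpolation=2))
"
```

```text
t 9.8 tcp [0.5887 0.07   0.1114] F [-0.22 -0.18  0.55] w 0.00019117173366917944 j [-0.38  0.49  0.2   1.87 -0.13  0.8   1.11]
[[ 3.515e-01  9.362e-01  5.000e-04]
 [ 9.362e-01 -3.515e-01  7.000e-04]
 [ 8.000e-04  2.000e-04 -1.000e+00]]
[0.5888 0.0697 0.09  ] shift [-0.0003  0.0002  0.0214]
```

View pics/s3.png

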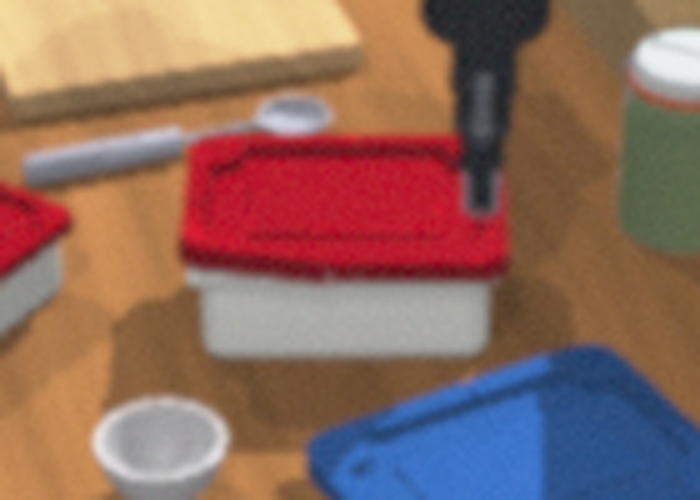

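View pics/t3.png

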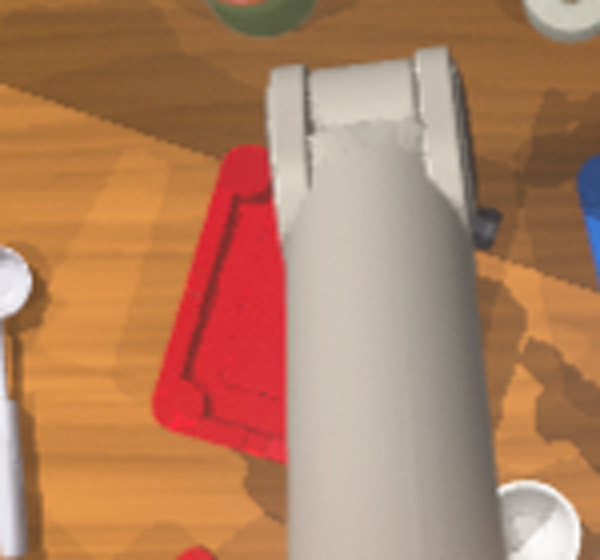

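Corners 1 and 2 are both flat: the back edge is straight in the side zoom (195,142 to 460,140). Corner3 looks shut already, so I'll probe it with a gentle press.

Request:
send_rows([
  [[0, 0, 0.016], [0, 0, 0]],
  [[0, 0, 0.004], [0, 0, 0]],
  [[0, 0, 0], [0, 0, 0]],
])

```text
clock: 10.28
tcp_pos: [0.5879, 0.0693, 0.0904]
orientation: [-2.582, -1.788, 0.002]
contact_force: [1.0, -0.2, -0.2]
grip_width: -0.0003
```

Request:
send_rows([
  [[0, 0, 0.002], [0, 0, 0]],
  [[0, 0, 0.001], [0, 0, 0]],
  [[0, 0, 0], [0, 0, 0]],
])

```text
clock: 10.65
tcp_pos: [0.5885, 0.0692, 0.0884]
orientation: [2.583, 1.788, 0.0]
contact_force: [0.5, 0.4, -0.7]
grip_width: 0.0001
```

Request:
send_rows([
  [[0, 0, 0.001], [0, 0, 0]],
  [[0, 0, 0.002], [0, 0, 0]],
  [[0, 0, 0], [0, 0, 0]],
])

```text
clock: 11.02
tcp_pos: [0.5883, 0.0692, 0.0851]
orientation: [-2.583, -1.788, 0.0]
contact_force: [0.1, 0.1, 0.1]
grip_width: -0.0004
```

Request:
send_rows([
  [[0, 0, 0.001], [0, 0, 0]],
  [[0, 0, 0.001], [0, 0, 0]],
  [[0, 0, 0], [0, 0, 0]],
])

```text
clock: 11.4
tcp_pos: [0.5885, 0.0693, 0.0838]
orientation: [-2.583, -1.788, -0.0]
contact_force: [-1.8, -0.5, 4.9]
grip_width: -0.0003
```

Request:
send_rows([
  [[0, 0, 0.001], [0, 0, 0]],
  [[0, 0, 0], [0, 0, 0]],
])

```text
clock: 11.65
tcp_pos: [0.5886, 0.0693, 0.0836]
orientation: [-2.583, -1.788, -0.001]
contact_force: [-4.5, -1.3, 12.8]
grip_width: 0.0002
```

Request:
send_rows([
  [[0, 0, -0.03], [0, 0, 0]],
  [[-0.0013, -0.0205, 0], [0, 0, 0]],
  [[-0.0013, -0.0205, 0], [0, 0, 0]],
  [[-0.0013, -0.0205, 0], [0, 0, 0]],
  [[-0.0013, -0.0205, 0], [0, 0, 0]],
  [[-0.0013, -0.0205, 0], [0, 0, 0]],
  [[-0.0013, -0.0205, 0], [0, 0, 0]],
  [[-0.0013, -0.0205, 0], [0, 0, 0]],
  [[-0.0013, -0.0205, 0], [0, 0, 0]],
  [[0, 0, 0], [0, 0, 0]],
  [[0, 0, 0], [0, 0, 0]],
])

```text
clock: 13.02
tcp_pos: [0.4322, 0.1173, 0.1126]
orientation: [2.583, 1.788, 0.002]
contact_force: [1.1, 0.8, -0.5]
grip_width: -0.0001
```

```bash
python3 -c "
from g import *
from bench import grab_frame
st(pad(4,.092))
f=grab_frame('side');cv2.imwrite('pics/s4.png',cv2.resize(f['frame'][140:240,190:330,::-1],None,fx=5,fy=5,interpolation=2))
"
```

```text
t 13.025 tcp [0.4322 0.1173 0.1126] F [ 1.11  0.85 -0.52] w -0.00010235007016036459 j [-0.57  0.28  0.19  2.2  -0.08  0.67  0.89]
[[ 3.522e-01  9.359e-01  1.100e-03]
 [ 9.359e-01 -3.522e-01  3.000e-04]
 [ 7.000e-04  1.000e-03 -1.000e+00]]
[0.4318 0.1172 0.092 ] shift [-0.0002 -0.0004  0.0206]
```

View pics/s4.png

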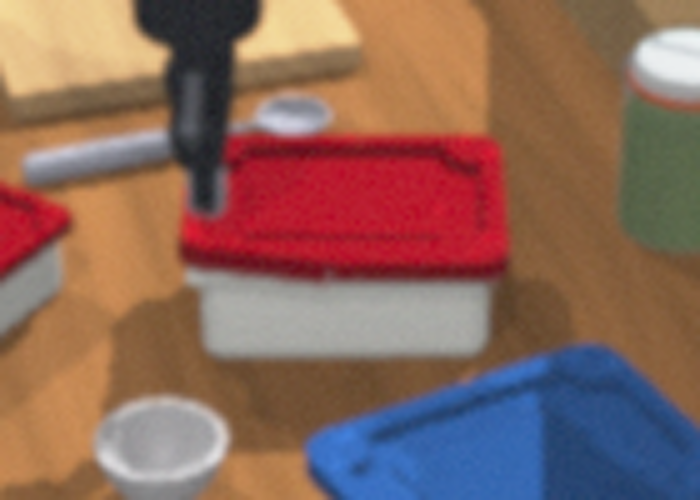

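The finger is over corner4, which is still up (rim lifted at 190,265). Pressing it now.

Request:
send_rows([
  [[0, 0, 0.016], [0, 0, 0]],
  [[0, 0, 0.004], [0, 0, 0]],
  [[0, 0, 0.002], [0, 0, 0]],
  [[0, 0, 0], [0, 0, 0]],
])

```text
clock: 13.58
tcp_pos: [0.4315, 0.1168, 0.0904]
orientation: [2.584, 1.787, -0.001]
contact_force: [-1.1, -1.6, 3.3]
grip_width: -0.0
```

Request:
send_rows([
  [[0, 0, 0.001], [0, 0, 0]],
  [[0, 0, 0.001], [0, 0, 0]],
  [[0, 0, 0.001], [0, 0, 0]],
  [[0, 0, 0], [0, 0, 0]],
])

```text
clock: 14.08
tcp_pos: [0.4313, 0.1175, 0.0872]
orientation: [-2.583, -1.788, -0.0]
contact_force: [0.3, -0.1, 0.3]
grip_width: -0.0001
```

Request:
send_rows([
  [[0, 0, 0.001], [0, 0, 0]],
  [[0, 0, 0.001], [0, 0, 0]],
  [[0, 0, 0.001], [0, 0, 0]],
  [[0, 0, 0], [0, 0, 0]],
])

```text
clock: 14.58
tcp_pos: [0.4312, 0.1172, 0.0842]
orientation: [-2.583, -1.788, 0.0]
contact_force: [-0.3, 0.2, -0.8]
grip_width: 0.0003
```

Request:
send_rows([
  [[0, 0, 0.001], [0, 0, 0]],
  [[0, 0, 0], [0, 0, 0]],
])

```text
clock: 14.82
tcp_pos: [0.4314, 0.1173, 0.0837]
orientation: [-2.583, -1.788, -0.0]
contact_force: [-1.9, -0.8, 6.9]
grip_width: 0.0001
```

Request:
send_rows([
  [[0, 0, 0.001], [0, 0, 0]],
  [[0, 0, 0], [0, 0, 0]],
])

```text
clock: 15.08
tcp_pos: [0.4314, 0.1173, 0.0834]
orientation: [-2.583, -1.787, -0.0]
contact_force: [-5.0, -1.4, 17.8]
grip_width: -0.0
```

Request:
send_rows([
  [[0, 0, -0.03], [0, 0, 0]],
  [[0, 0, -0.04], [0, 0, 0]],
  [[0, 0, -0.04], [0, 0, 0]],
  [[0, 0, -0.03], [0, 0, 0]],
  [[0.035, -0.02, 0], [0, 0, 0]],
  [[0.035, -0.02, 0], [0, 0, 0]],
  [[0.035, -0.02, 0], [0, 0, 0]],
  [[0.035, -0.02, 0], [0, 0, 0]],
  [[0.035, -0.01, 0], [0, 0, 0]],
  [[0.035, -0.01, 0], [0, 0, 0]],
  [[0.035, -0.01, 0], [0, 0, 0]],
  [[0.035, 0, 0], [0, 0, 0]],
  [[0.035, 0, 0], [0, 0, 0]],
  [[0.035, 0, 0], [0, 0, 0]],
  [[0, 0, 0], [0, 0, 0]],
  [[0, 0, 0], [0, 0, 0]],
  [[0, 0, 0], [0, 0, 0]],
])

```text
clock: 17.2
tcp_pos: [0.4517, 0.4823, 0.2224]
orientation: [2.584, 1.786, -0.001]
contact_force: [-0.2, -0.1, -0.9]
grip_width: 0.0
```

```bash
python3 -c "
from g import *
from bench import grab_frame
st()
f=grab_frame('side');a=f['frame'][140:240,190:330,::-1];g=pickle.load(open('side.pkl','rb'))['frame'][140:240,190:330,::-1]
cv2.imwrite('pics/s5.png',cv2.resize(np.vstack([a,g]),None,fx=3,fy=3,interpolation=2))
f=grab_frame('top');b=f['frame'][150:290,150:300,::-1];g=pickle.load(open('top.pkl','rb'))['frame'][150:290,150:300,::-1]
cv2.imwrite('pics/t5.png',cv2.resize(np.hstack([b,g]),None,fx=2.6,fy=2.6,interpolation=2));cv2.imwrite('pics/t5f.png',f['frame'][:,:,::-1])
im=f['frame'].astype(int);m=((im[:,:,0]>120)&(im[:,:,1]<70)&(im[:,:,2]<80)).astype(np.uint8)
c,_=cv2.findContours(m,0,1);c=max(c,key=cv2.contourArea)[:,0,:]
print(cv2.minAreaRect((ray(f,c,.087)[:,:2]*1000).astype(np.float32)))
"
```

```text
t 17.2 tcp [0.4517 0.4823 0.2224] F [-0.23 -0.08 -0.88] w 1.2416616003692064e-06 j [-0.95  0.46  0.05  1.6  -0.03  1.08  0.32]
[[ 3.531e-01  9.356e-01 -0.000e+00]
 [ 9.356e-01 -3.531e-01 -6.000e-04]
 [-6.000e-04  2.000e-04 -1.000e+00]]
((528.4848022460938, 147.94398498535156), (151.42059326171875, 201.21934509277344), 72.7688980102539)
```

View pics/s5.png

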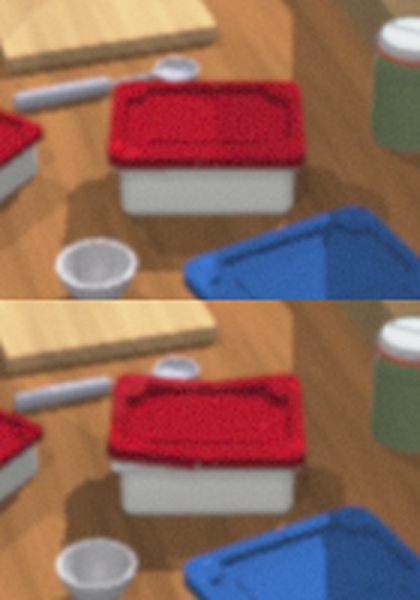

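View pics/t5.png

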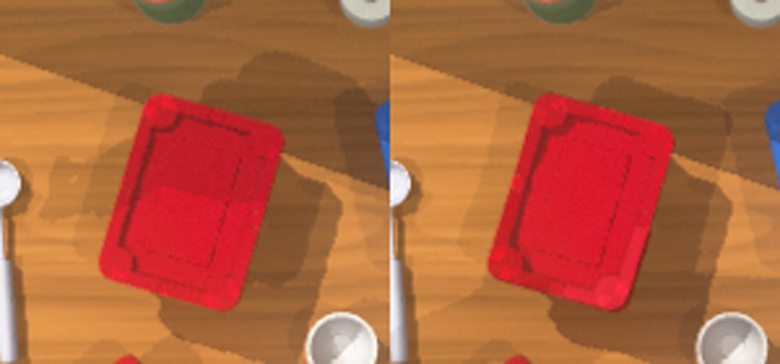

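View pics/t5f.png

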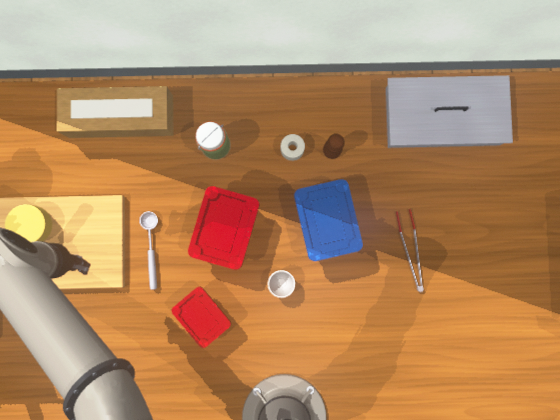

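All four corners are flat: the side view's front and back edges are straight, and the top view shows an even rim. The box and the other objects are where they were, and the arm is clear.

```bash
python3 -c "
from bench import r
print(r.hand_in())"
```

```text
the job is handed in; nothing more can be done
None
```

I pressed the lid corner by corner with closed fingertips, and all four corners look shut; the job was handed in at about 17 s. Corners 1, 2 and 4 snapped down. Corner 3 was already shut, so I only pressed it lightly to check.

- **Forces:** the readings I took while pressing peaked at about 26 N. Each corner bottomed out with the fingertip at about 84 mm, the shut rim height.
- **Final pictures:** the lid's edges are straight in the side view and the rim is even in the top view. The box's measured centre changed by under 2 mm, and the lid outline measured 201 x 151 mm. By eye, nothing else on the counter in view has moved.
- **Arm:** it was clear of everything in the last picture, with the measured force near zero.
- **Disagreements:** none of the checks failed or disagreed. The lid's first outline measured about 3 mm too large while corners were sprung up, and this went away once they were shut.

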